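# Set the cell block in the measuring stage and bring the pointer to the mark

### The job

Lift the tall cell block with the windows out of its rack, stand it upright on the open bench and let go, then take it again by its windowed faces and set it fully down in the stage's carriage between the two walls. Then turn the knob in small turns until the carriage's pointer lines up with the tip of the pointed rider, and let go of everything. Do not shove the carriage by hand, and leave the other block, the beaker, the jar and the spatula where they are.

Things in the scene. Friction and masses are not known exactly. Their poses are not given: they have to be found in the camera images.
- rack: Fixed white rack, 112 x 76 mm, two bays side by side along its x, centres at x = -24 and +24 mm. Origin: centre of underside. Bay floor 10 mm above the bench. Full-height walls at each bay's -x and +x (6 mm thick, 50 mm long, tops 76 mm above bench, 2 mm clear of the block), so a block can be gripped only on its y faces; in y only lips 6 mm high.
- cell_block: The cell block: the TALLER of two steel blocks, 38 (x) x 54 (y) x 62 mm (z), 0.2 to 0.4 kg; a glass window in both 54 mm wide faces (-x, +x), white stopper flush in its top. Origin: centre of underside, z up. Starts upright in either bay of the rack (random), axes along the rack's. The bench round x 0.50, y -0.16 m is free.
- blank_block: The blank, a bystander: plain steel block 38 x 54 x 40 mm, shorter, without windows, in the other bay of the rack. Origin: centre of underside.
- stage: Fixed cream base of the measuring stage, 180 x 285 x 12 mm, axes parallel to the carriage's. Origin: underside, below the middle of the carriage's travel. Scale bar along y at x = 100 mm carries the riders; these and the pointer rise at most 57 mm above the bench, at x = 30 to 113 mm. Knob axis at x = 0, y = 150 mm.
- carriage: Aluminium carriage of the stage; slides along its y, 42 mm either way of the middle; only the knob moves it (a push needs 20 N). Origin: centre of its cradle floor, 38 mm above bench, z up. Cradle walls at -y and +y: 58 mm apart inside, 44 mm long in x, tops 57 mm above floor, last 10 mm flared outward. At -x and +x only lips 6 mm high, 43 mm apart inside.
- cradle (a point): Same point as the carriage's origin, on the cradle floor. The cell block stands here with its underside on the floor and its x along the carriage's x (either way round). The walls leave 2 mm beside the block's y faces, so it can be set in only with the fingers on its x faces, 38 mm apart. Seated, its top is 100 mm above the bench.
- knob: Round fluted aluminium knob, vertical axis, 38 mm diameter, underside 37 mm and top 71 mm above bench, on the stage beyond the carriage's +y end. Origin: on the axis at its underside. Counterclockwise from above moves the carriage to its +y (towards the knob), 12 mm per radian; clockwise to -y. Torque about 0.25 N m; stays where left; no play.
- knob_grip (a point): Point on the knob's axis, 59 mm above the bench: the height for the TCP to grip the knob from above.
- pointer_tip (a point): Tip (3 mm wide) of the dark steel pointer that sticks out of the carriage on its +x side, away from the robot; 73 mm from the carriage's origin along x, 42 mm above the bench. Moves with the carriage. Starts within 6 mm of the middle of the travel.
- mark (a point): The mark: point of the pointed rider (fixed aluminium block on the scale bar, 30 mm wide, 18 mm high, whose end towards the carriage is a point, dark line on top). Axes parallel to the carriage's. Aligned, the pointer's tip stands 4 mm before it along x, with no offset along y. It is 18 to 28 mm to -y or to +y (random) of the middle of the travel.
- plain_rider: The other rider on the scale bar, fixed, same size but square-ended: not the mark. Origin: centre of underside.
- beaker: Bystander: empty glass beaker, 70 mm wide, 90 mm high. Origin: centre of underside.
- jar: Bystander: amber glass jar with black cap, 64 mm wide, 100 mm high. Origin: centre of underside.
- spatula: Bystander: wooden-handled spatula, 200 mm long, lying on the bench along its x. Origin: at its underside.
Not all that is in view belongs to the job. What is shaped like the cell_block but blue is not meant.

How it is judged:
On the way, in this order (a step that is already met when the one before it is completed fails the run):
1. the cell block stands upright on the open bench, let go (height (world z) of cell_block below 0.006 m and angle between cell_block's own z axis and vertical below 0.1 rad and linear speed of cell_block below 0.02 m/s and contact force between the fingers and cell_block below 0.2 N), for 0.2 s.
2. the cell block is fully down in the carriage's cradle, let go (horizontal distance between cell_block and carriage below 0.006 m and z of cell_block in the frame of carriage between -0.003 and 0.003 m and angle between cell_block's own z axis and vertical below 0.05 rad and angle between the x axis of cell_block and the x axis of carriage, either way round below 0.12 rad and contact force between the fingers and cell_block below 0.2 N), for 0.2 s.
3. the knob is gripped by the fingers (contact force between the fingers and knob above 2 N), for 0.2 s.
4. the pointer lines up with the mark within 2.5 mm, at rest (y of pointer_tip in the frame of mark between -0.0025 and 0.0025 m and linear speed of carriage below 0.004 m/s), for 0.2 s.
At the end, for the whole second after the job is handed in: The cell block is upright and fully down in the carriage's cradle (within 6 mm of its centre, 3 mm of its floor, 0.12 rad of its axes), the pointer tip is within 2.5 mm of the mark along the carriage's travel, all is at rest, and block and knob are released (all of step 2 and all of step 4 and linear speed of cell_block below 0.01 m/s and contact force between the fingers and knob below 0.2 N); the robot touches nothing.
It fails at once if the carriage is shoved by the fingers or the arm (over 15 N) (contact force between any of the fingers, the arm and carriage above 15 N).
It fails at once if the beaker is displaced by more than 25 mm (distance of beaker from where it was at the start of the episode above 0.025 m).
It fails at once if the jar is displaced by more than 25 mm (distance of jar from where it was at the start of the episode above 0.025 m).
It fails at once if the spatula is displaced by more than 25 mm (distance of spatula from where it was at the start of the episode above 0.025 m).
It fails at once if the blank block is displaced by more than 25 mm (distance of blank_block from where it was at the start of the episode above 0.025 m).
It also fails if it takes over 64 s, if anything falls off the work surface, if the arm or the gripper's body presses on something with over 40 N, if the wrist force passes 120 N, or if a joint passes its speed limit or range.

### The arm

A 6-joint arm with a two-finger parallel gripper is mounted at the origin on the work surface. World frame = base frame: x ahead of the robot, y to its left, z up, the work surface at z = 0. Lengths are in m, angles in rad, forces in N, time in s.
With the tool pointing down it reaches from about 0.275 to 0.85 m from the base axis. Payload 5.2 kg.
Tool frame: the origin (TCP) lies between the finger pads, 19 mm behind the fingertips; this is the grasp point; z points along the fingers, y is the line along which they close (so a half turn about z gives the same grasp; the last joint's range is limited). The gripper opens to 85 mm and grips with 20 to 120 N. Pads are 22 mm wide; open, the fingers measure 114 mm over their backs; the gripper's body (76 mm by 85 mm) begins 54 mm behind the grasp point. The pads swing forward as they close: fully open they stand 13 mm farther back than shut.
Start: joints at [0.959, 0.259, 1.535, -0, 1.348, -0.203], TCP at [0.219, 0.505, 0.25] pointing down, gripper open.
Joint ranges: [-3.14, 3.14], [-0.91, 2.08], [0.19, 2.58], [-1.22, 4.36], [0.22, 2.71], [-3.12, 3.12]. Speed limits (rad/s): [2.57, 2.57, 3.14, 3.14, 3.14, 3.14].

### API

Orientations are given as a unit quaternion [w, x, y, z].
In Python, from station import ctrl gives the robot as it stands.
- The arm moves only by the tool servo_tool, never from a script. Its argument "moves" is a list of rows, each a list of 7 numbers: the shift along the world's x, y, z in m, then the turn, a rotation vector about the world's x, y, z in degrees, then the closure, from 0 (fully open) to 1 (shut). A call has 1 to 20 rows; each row shifts and turns the commanded pose from where the row before left it; what a row does not reach is not made up. A row lasts 1/10 s, in which the tool goes at most 50 mm and 8.59 degrees, less where a joint would pass 70% of its speed; a pose out of reach is approached as far as the arm can. A call with a gripper value outside its range is refused whole. The fingers move at their own pace and stop on an object; "newtons" is the grip in N (left out, the last holds). Time passes only in rows, so rows that do not move let the fingers close. It gives the time, the measured TCP pose, the force, the opening and the grip force at its end, in the units of the state.
- ctrl.read_state(): the state, without advancing time (a new reading comes with each control period).
- ctrl.grab_frame(name): name is "side" or "top" or "wrist"; returns the picture (480x640x3 uint8, red, green, blue); there is no depth.
- ctrl.camera_params(name): a dict with "fov_y" (degrees; the focal length in pixels is half the picture's height over the tangent of half this angle, whatever the lens; pixels are square), "cx", "cy" (the principal point, pixels), "position" and "attitude" of the camera in the world. Camera axes: x right, y up, looking along -z (the intrinsics and any distortion apply to the point x, -y, -z); pixel columns grow to the right and rows downward; lengths in m; the calibration is good to about 2 mm. A picture is of the moment at which its call begins: read the wrist's pose just before it. camera_params takes no time and is no camera call; for the wrist camera it gives the pose at the moment of the call.
- ctrl.hand_in(): hands the job in; it is judged then, once.
The state is a dict: "time": time; "qpos": joint angles; "dq": joint speeds; "joint_efforts": joint torques, N m; "tcp_pos": TCP position; "orientation": TCP orientation; "wrist_force": force on the tool from outside, world axes, zero at the start; "wrist_torque": the same for the moment, N m; "opening": finger opening in m; "gripper_force": force on a finger pad.
Only numpy, scipy, OpenCV 4.12 (cv2) and the standard library are available. Lean on these libraries where they do the work, as an engineer would, in place of code of your own. Each camera call takes 0.05 s, during which the arm holds its last target. There are 200 camera calls.

## Working session

There is one attempt and no reset: what is moved stays moved. The work goes in short steps, Python scripts to look and compute and a tool call to move; the robot and the scene stay as the last step left them, time stands still between calls to the robot, and variables do not carry over. Pictures are saved under pics/ and viewed, at most 12 in all, crops included, and the job is handed in when it is done.

Besides the shell and the picture viewer there is one more tool, called after "Request:" as a command line: name --pt "numbers of a row" for each row, then --argument value for the rest. servo_tool: Moves the arm, as the interface text tells. Its arguments: {"type":"object","properties":{"moves":{"type":"array"},"newtons":{"type":"number"}},"required":["moves"]}

```bash
ls; mkdir -p pics
python3 - <<'E'
from station import ctrl
import cv2
for n in("top","side"):
    cv2.imwrite(f"pics/{n}0.png",ctrl.grab_frame(n)[:,:,::-1]); print(n,ctrl.camera_params(n))
print(ctrl.camera_params("wrist")); print(ctrl.read_state())
E
```

```text
pics
top {'fov_y': 43.508174099856205, 'cx': 316.95967814648145, 'cy': 246.11811451918905, 'position': array([ 0.30176382, -0.03645496,  1.32947052]), 'attitude': array([ 0.72410965,  0.07682088, -0.06832431, -0.68197914])}
side {'fov_y': 55.41034987951531, 'cx': 316.5991602645371, 'cy': 238.95406613329942, 'position': array([ 0.32881002, -0.75502018,  0.67512108]), 'attitude': array([ 0.8895175 ,  0.42931207, -0.05914988, -0.14474478])}
{'fov_y': 70.49075261009564, 'cx': 317.8661177451139, 'cy': 243.02005745443535, 'position': array([0.15748375, 0.53037867, 0.37216692]), 'attitude': array([ 0.82885027, -0.10933565, -0.0713079 ,  0.54402952])}
{'time': 0.1, 'qpos': array([ 9.59203377e-01,  2.59269786e-01,  1.53597752e+00,  1.44062640e-05,
        1.34800041e+00, -2.02843079e-01]), 'dq': array([ 0.00031189, -0.00302789, -0.00264244, -0.00019868, -0.00176733,
       -0.00095636]), 'joint_efforts': array([ 2.26847871e-03, -4.46966457e+01, -2.91250741e+01, -2.87249431e-04,
        6.21214582e-03, -1.33874283e-05]), 'tcp_pos': array([0.21833989, 0.50432083, 0.24925643]), 'orientation': array([-3.34198266e-04,  2.02956638e-01,  9.79187376e-01, -7.57078661e-04]), 'wrist_force': array([0.4688927 , 0.21301091, 0.10123766]), 'wrist_torque': array([ 0.03116443, -0.00123634,  0.02616875]), 'gripper_force': 0.0, 'opening': 0.085631201156252}
```

View pics/top0.png

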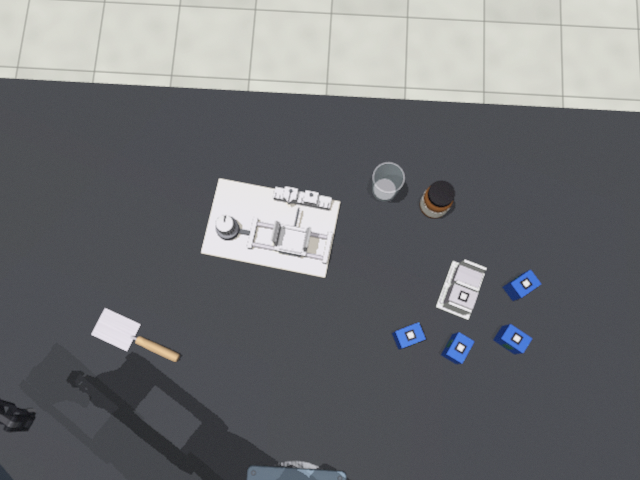

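View pics/side0.png

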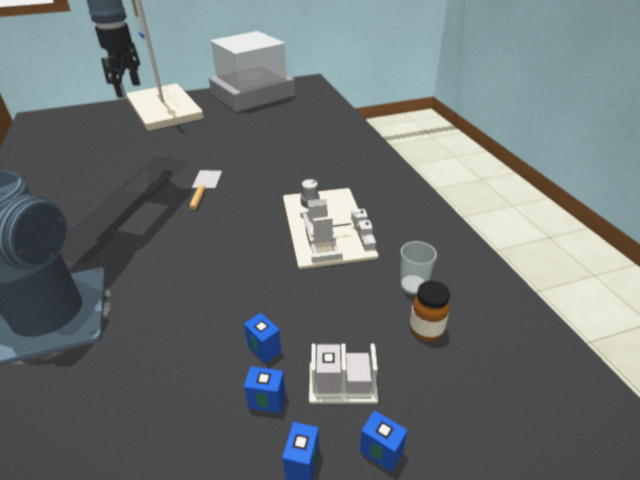

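The top view shows the stage at about (271,227), with the knob at (227,226) and the riders at (291,195) and (311,198). The rack is at about (462,290). The cell block, with its stopper, is in the bay nearer the robot at (463,297), and the blank is at (468,277). The blue blocks are distractors.

```bash
cat > h.py <<'E'
import numpy as np, cv2
from scipy.spatial.transform import Rotation as R
from station import ctrl
def par(n):
    p=ctrl.camera_params(n); f=240/np.tan(np.radians(p["fov_y"])/2); q=p["attitude"]
    return f,p["cx"],p["cy"],np.array(p["position"]),R.from_quat([q[1],q[2],q[3],q[0]]).as_matrix()
def cast(P,uv,z):
    f,cx,cy,o,A=P; uv=np.atleast_2d(uv).astype(float)
    d=np.c_[(uv[:,0]-cx)/f,-(uv[:,1]-cy)/f,-np.ones(len(uv))]@A.T
    return o+d*((z-o[2])/d[:,2])[:,None]
def proj(P,X):
    f,cx,cy,o,A=P; c=(np.atleast_2d(X)-o)@A
    return np.c_[cx+f*c[:,0]/-c[:,2],cy-f*c[:,1]/-c[:,2]]
def tool():
    s=ctrl.read_state(); q=s["orientation"]; M=R.from_quat([q[1],q[2],q[3],q[0]]).as_matrix()
    return s["tcp_pos"],np.degrees(np.arctan2(M[1,1],M[0,1])),M
E
python3 - <<'E'
from h import *
im=cv2.imread("pics/top0.png"); P=par("top")
m=(im.min(2)>140).astype(np.uint8)
for nm,(x0,y0,x1,y1),z in(("stage",(190,170,350,285),.012),("rack",(425,255,500,325),0.01)):
    s=np.zeros_like(m); s[y0:y1,x0:x1]=m[y0:y1,x0:x1]
    c=max(cv2.findContours(s,0,2)[0],key=cv2.contourArea)
    w=cast(P,c[:,0,:],z)[:,:2]
    r=cv2.minAreaRect((w*1000).astype(np.float32)); print(nm,r, cv2.boxPoints(r).round())
print("knob",cast(P,(225,220),.071),"stopper",cast(P,(463,296.5),.072))
a=cv2.resize(im[170:285,190:350],(800,575),interpolation=cv2.INTER_CUBIC); cv2.imwrite("pics/st.png",a)
# cross-check top & side
print(tool())
E
```

```text
stage ((620.0875854492188, 94.20979309082031), (285.1898498535156, 191.23492431640625), 82.12222290039062) [[506. -34.]
 [695. -60.]
 [734. 222.]
 [545. 249.]]
rack ((497.4332275390625, -333.50201416015625), (77.96182250976562, 112.83769226074219), 71.35942077636719) [[ 432. -352.]
 [ 538. -388.]
 [ 563. -315.]
 [ 456. -279.]]
knob [[0.60942637 0.18846117 0.071     ]] stopper [[ 0.47392806 -0.32537523  0.072     ]]
(array([0.21833989, 0.50432083, 0.24925643]), np.float64(66.58019057369961), array([[-9.17616982e-01,  3.97464651e-01, -9.61793728e-04],
       [ 3.97465663e-01,  9.17616059e-01, -1.34698822e-03],
       [ 3.47177167e-04, -1.61829925e-03, -9.99998630e-01]]))
```

View pics/st.png

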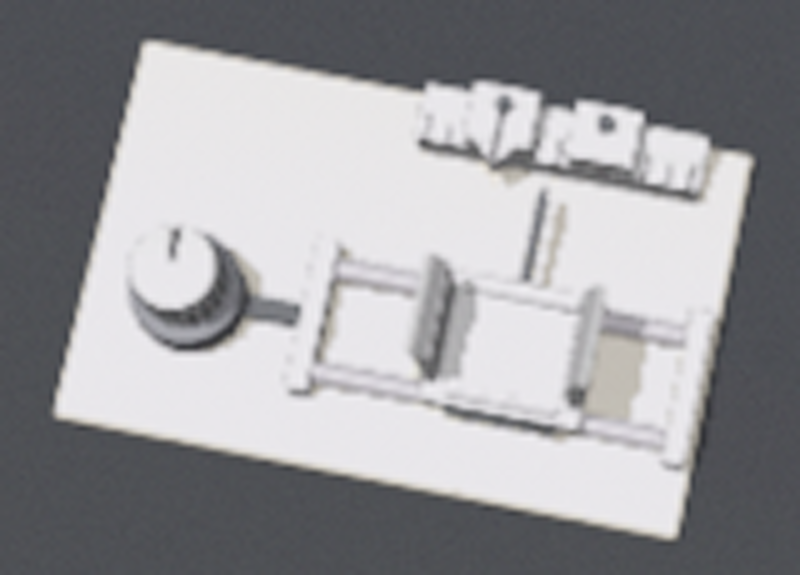

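The stage crop shows the pointed rider on the left, with its point at crop (497,165). The pointer tip is at about (543,190) and the cradle lies between the grey walls. I'll look at the stage with the wrist camera on the way over.

Request:
servo_tool --pt "0.032 -0.034 0.003 0 0 0 0" --pt "0.032 -0.034 0.003 0 0 0 0" --pt "0.032 -0.034 0.003 0 0 0 0" --pt "0.032 -0.034 0.003 0 0 0 0" --pt "0.032 -0.034 0.003 0 0 0 0" --pt "0.032 -0.034 0.003 0 0 0 0" --pt "0.032 -0.034 0.003 0 0 0 0" --pt "0.032 -0.034 0.003 0 0 0 0" --pt "0.032 -0.034 0.003 0 0 0 0" --pt "0.032 -0.034 0.003 0 0 0 0" --pt "0.032 -0.034 0.003 0 0 0 0" --pt "0.032 -0.034 0.003 0 0 0 0" --pt "0 0 0 0 0 0 0" --pt "0 0 0 0 0 0 0"

```text
time: 1.5
tcp_pos: [0.6027, 0.0957, 0.2849]
orientation: [-0.001, 0.204, 0.979, -0.0]
wrist_force: [0.1, -0.5, -1.2]
opening: 0.0854
gripper_force: 0.0
```

Run:
```python
from h import *
P=par("wrist"); im=ctrl.grab_frame("wrist")[:,:,::-1]; cv2.imwrite("pics/w1.png",im)
np.save("w1.npy",np.array(P,dtype=object),allow_pickle=True)
print(tool()[:2], P[3], cast(P,(320,240),0))
```

```text
(array([0.60210201, 0.09671804, 0.28515007]), np.float64(66.53476240544585)) [0.54211188 0.12164246 0.40791027] [[0.63915484 0.08233108 0.        ]]
```

View pics/w1.png

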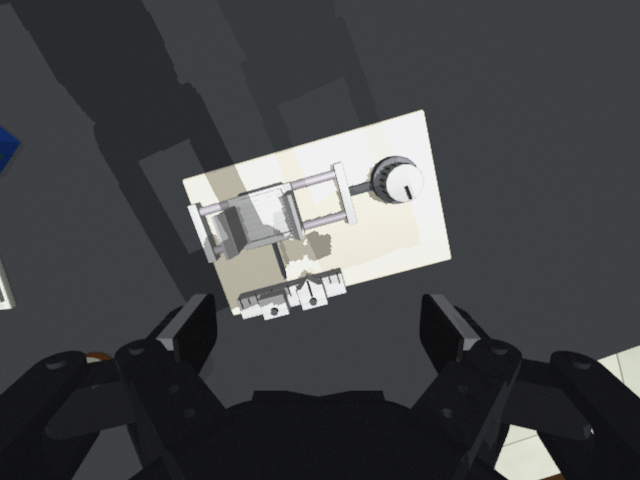

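The wrist view shows the stage's corners at (183,180), (423,110), (451,259) and (233,315). The knob top is at (404,182), the rider's point at (308,282) and the pointer tip at (283,277). I'll cast these to positions.

Run:
```python
from h import *
P=np.load("w1.npy",allow_pickle=True); T=par("top")
c=cast(P,[(183.5,180),(423.5,110),(451,259),(233,315)],.012)[:,:2]*1000
print("corners",c.round(1),"ctr",c.mean(0))
print([np.linalg.norm(c[i]-c[i-1]).round(1) for i in range(4)])
for a,b in((0,1),(3,2)):
    d=c[b]-c[a]; print("y-ang",np.degrees(np.arctan2(d[1],d[0])))
# top-view corners refined from crop (scale 5)
k=np.array([(145,40),(55,417),(678,540),(752,155)])/5+[190,170]-.4
t=cast(T,k,.012)[:,:2]*1000; print("top",t.round(1),t.mean(0), [np.linalg.norm(t[i]-t[i-1]).round(1) for i in range(4)])
ang=np.radians(-7.9); X=np.array([np.cos(ang),np.sin(ang)]); Y=np.array([-X[1],X[0]])
for C,Q,tip,mk,kn in((c.mean(0),P,(283.5,277),(308,281),(404,182)),(t.mean(0),T,(190+543/5,170+188/5),(190+497/5,170+165/5),(190+173/5,170+267/5))):
    for n,uv,z in(("tip",tip,.042),("mark",mk,.042),("knob",kn,.071)):
        w=cast(Q,uv,z)[0,:2]*1000; print(n,w.round(1),((w-C)@X).round(1),((w-C)@Y).round(1))
im=cv2.imread("pics/w1.png")
b=cv2.resize(im[170:330,180:380],(800,640)[:2],interpolation=cv2.INTER_CUBIC)[:600]; cv2.imwrite("pics/w1c.png",b)
```

```text
corners [[508.2 -31.9]
 [547.1 245.6]
 [722.3 220.6]
 [682.6 -57.9]] ctr [615.04928015  94.09541929]
[np.float64(176.3), np.float64(280.2), np.float64(177.0), np.float64(281.3)]
y-ang 82.03080993161113
y-ang 81.87587380801185
top [[722.9 222.9]
 [544.9 246.5]
 [506.  -34.7]
 [684.6 -58. ]] [614.59105896  94.17678383] [np.float64(283.5), np.float64(179.6), np.float64(283.9), np.float64(180.1)]
tip [652.6  30.6] 45.9 -57.7
mark [668.2  54.4] 58.2 -32.0
knob [601.4 188. ] -26.4 91.1
tip [654.4  33.2] 47.8 -54.9
mark [663.7  54.3] 54.2 -32.7
knob [601.8 188.6] -25.6 91.8
```

View pics/w1c.png

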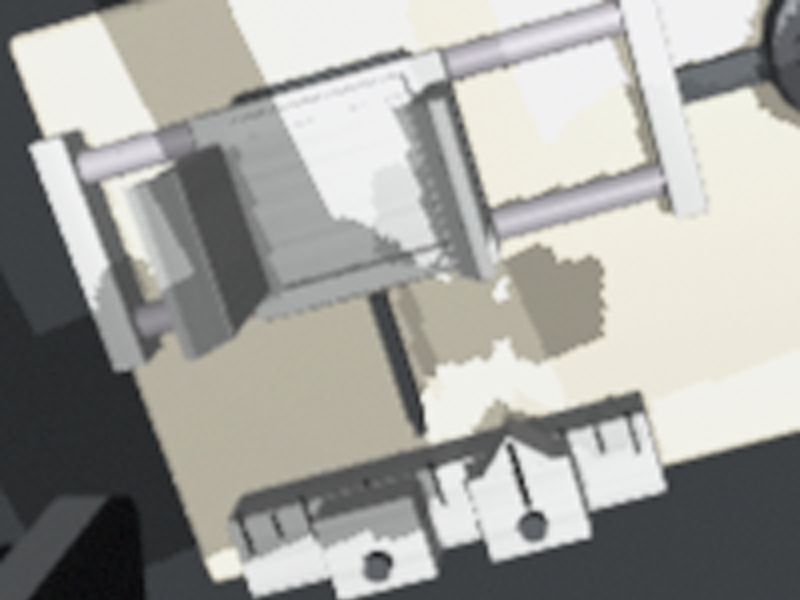

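The pointer tip is 1–4 mm to +y of mid-travel and the mark about 26 mm to +y, so the knob needs roughly 2 rad counterclockwise. Now to the rack.

Request:
servo_tool --pt "-0.0127 -0.0422 -0.0055 0 0 0.48 0" --pt "-0.0127 -0.0422 -0.0055 0 0 0.48 0" --pt "-0.0127 -0.0422 -0.0055 0 0 0.48 0" --pt "-0.0127 -0.0422 -0.0055 0 0 0.48 0" --pt "-0.0127 -0.0422 -0.0055 0 0 0.48 0" --pt "-0.0127 -0.0422 -0.0055 0 0 0.48 0" --pt "-0.0127 -0.0422 -0.0055 0 0 0.48 0" --pt "-0.0127 -0.0422 -0.0055 0 0 0.48 0" --pt "-0.0127 -0.0422 -0.0055 0 0 0.48 0" --pt "-0.0127 -0.0422 -0.0055 0 0 0.48 0" --pt "0 0 0 0 0 0 0" --pt "0 0 0 0 0 0 0"

```text
time: 2.75
tcp_pos: [0.4753, -0.3243, 0.2307]
orientation: [-0.0, 0.162, 0.987, 0.001]
wrist_force: [0.3, 0.6, -1.0]
opening: 0.0856
gripper_force: 0.0
```

Run:
```python
from h import *
P=par("wrist"); im=ctrl.grab_frame("wrist")[:,:,::-1]; cv2.imwrite("pics/w2.png",im)
np.save("w2.npy",np.array(P,dtype=object),allow_pickle=True)
print(tool()[:2], proj(P,[.4747,-.3257,.072]))
```

```text
(array([ 0.47576393, -0.32362936,  0.23103664]), np.float64(71.41740258252067)) [[316.15521928 232.45619549]]
```

View pics/w2.png

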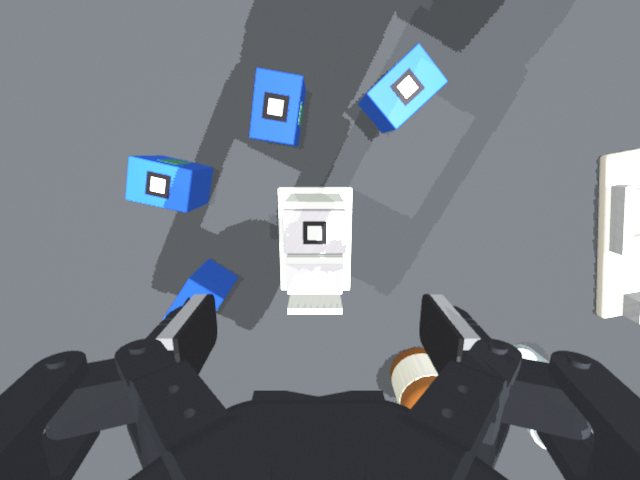

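The stopper is at (314.5,233), within 1.5 px of the prediction, and the block is aligned with the tool. I'll descend and grip.

Request:
servo_tool --pt "-0.0013 -0.0025 -0.04 0 0 0 0" --pt "0 0 -0.04 0 0 0 0" --pt "0 0 -0.04 0 0 0 0" --pt "0 0 -0.03 0 0 0 0" --pt "0 0 -0.02 0 0 0 0" --pt "0 0 -0.014 0 0 0 0" --pt "0 0 0 0 0 0 0" --pt "0 0 0 0 0 0 0" --pt "0 0 0 0 0 0 1" --pt "0 0 0 0 0 0 1" --pt "0 0 0 0 0 0 1" --pt "0 0 0 0 0 0 1" --pt "0 0 0 0 0 0 1" --pt "0 0 0 0 0 0 1" --pt "0 0 0 0 0 0 1" --pt "0 0 0 0 0 0 1" --newtons 40

```text
time: 4.4
tcp_pos: [0.475, -0.3284, 0.0484]
orientation: [0.001, 0.162, 0.987, -0.001]
wrist_force: [0.4, 2.0, 5.9]
opening: 0.0534
gripper_force: 43.8
```

Request:
servo_tool --pt "0 0 0.01 0 0 0 1" --pt "0 0 0.02 0 0 0 1" --pt "0 0 0.04 0 0 0 1" --pt "0 0 0.04 0 0 0 1" --pt "0 0 0.01 0 0 0 1" --pt "0.005 0.028 0 0 0 2.14 1" --pt "0.005 0.035 0 0 0 2.14 1" --pt "0.005 0.035 0 0 0 2.14 1" --pt "0.005 0.035 0 0 0 2.14 1" --pt "0.005 0.035 0 0 0 2.14 1" --pt "0 0 -0.03 0 0 0 1" --pt "0 0 -0.04 0 0 0 1" --pt "0 0 -0.03 0 0 0 1" --pt "0 0 -0.012 0 0 0 1" --pt "0 0 0 0 0 0 1" --pt "0 0 0 0 0 0 1" --pt "0 0 0 0 0 0 1"

```text
time: 6.1
tcp_pos: [0.5005, -0.1606, 0.0565]
orientation: [0.001, 0.069, 0.998, -0.001]
wrist_force: [-0.2, -0.6, -3.2]
opening: 0.0537
gripper_force: 46.8
```

```bash
python3 -c "
from h import *
print(tool()[:2],ctrl.read_state()['wrist_force'])"
```

```text
(array([ 0.50047363, -0.16060321,  0.05653559]), np.float64(82.06392309657323)) [-0.16683796 -0.61214926 -3.24835982]
```

Request:
servo_tool --pt "0 0 -0.008 0 0 0 1" --pt "0 0 -0.006 0 0 0 1" --pt "0 0 -0.003 0 0 0 1" --pt "0 0 -0.002 0 0 0 1" --pt "0 0 0 0 0 0 1" --pt "0 0 0 0 0 0 1"

```text
time: 6.7
tcp_pos: [0.4993, -0.1597, 0.0384]
orientation: [0.0, 0.069, 0.998, -0.0]
wrist_force: [-5.9, 3.4, 20.3]
opening: 0.0535
gripper_force: 49.6
```

Request:
servo_tool --pt "0 0 0.0005 0 0 0 0" --pt "0 0 0 0 0 0 0" --pt "0 0 0 0 0 0 0" --pt "0 0 0 0 0 0 0" --pt "0 0 0 0 0 0 0" --pt "0 0 0.03 0 0 0 0" --pt "0 0 0.045 0 0 0 0" --pt "0 0 0.045 0 0 -8 0" --pt "0 0 0.02 0 0 -8 0" --pt "0 0 0.01 0 0 -8 0" --pt "0 0 0.01 0 0 -8 0" --pt "0 0 0.01 0 0 -8 0" --pt "0 0 0.01 0 0 -8 0" --pt "0 0 0.01 0 0 -8 0" --pt "0 0 0 0 0 -8 0" --pt "0 0 0 0 0 -8 0" --pt "0 0 0 0 0 -8 0" --pt "0 0 0 0 0 -8 0" --pt "0 0 0 0 0 -2 0" --pt "0 0 0 0 0 0 0"

```text
time: 8.7
tcp_pos: [0.4992, -0.1598, 0.2262]
orientation: [-0.0, 0.754, 0.657, -0.0]
wrist_force: [0.2, -0.8, -0.3]
opening: 0.0853
gripper_force: 0.0
```

Run:
```python
from h import *
P=par("wrist"); im=ctrl.grab_frame("wrist")[:,:,::-1]; cv2.imwrite("pics/w3.png",im)
np.save("w3.npy",np.array(P,dtype=object),allow_pickle=True)
print(tool()[:2], proj(P,[.4998,-.160,.062]), ctrl.read_state()['qpos'])
```

```text
(array([ 0.49922443, -0.15977007,  0.22630354]), np.float64(-7.86157488987862)) [[319.69552456 230.28918152]] [-5.22724067e-01  2.30124250e-01  1.63255401e+00 -2.54701490e-06
  1.27931959e+00 -3.85512940e-01]
```

View pics/w3.png

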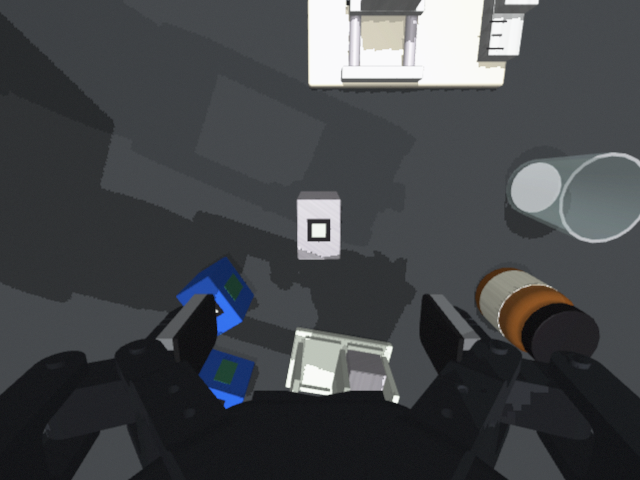

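The block stands upright on the bench at (318.5,230), centred and aligned with the fingers. I'll descend and grip the windowed faces high up.

Request:
servo_tool --pt "-0.0005 0 -0.04 0 0 0 0" --pt "0 0 -0.04 0 0 0 0" --pt "0 0 -0.04 0 0 0 0" --pt "0 0 -0.03 0 0 0 0" --pt "0 0 -0.02 0 0 0 0" --pt "0 0 -0.01 0 0 0 0" --pt "0 0 0 0 0 0 0" --pt "0 0 0 0 0 0 1" --pt "0 0 0 0 0 0 1" --pt "0 0 0 0 0 0 1" --pt "0 0 0 0 0 0 1" --pt "0 0 0 0 0 0 1" --pt "0 0 0 0 0 0 1" --pt "0 0 0 0 0 0 1" --pt "0 0 0 0 0 0 1" --pt "0 0 0 0 0 0 1" --pt "0 0 0 0 0 0 1" --newtons 40

```text
time: 10.45
tcp_pos: [0.4996, -0.1602, 0.0477]
orientation: [0.001, 0.754, 0.657, 0.0]
wrist_force: [-0.5, 0.2, 6.1]
opening: 0.0374
gripper_force: 41.6
```

Request:
servo_tool --pt "0 0 0.02 0 0 0 1" --pt "0 0 0.04 0 0 0 1" --pt "0 0 0.04 0 0 0 1" --pt "0 0 0.04 0 0 0 1" --pt "0.0184 0.035 0.03 0 0 0 1" --pt "0.0184 0.035 0 0 0 0 1" --pt "0.0184 0.035 0 0 0 0 1" --pt "0.0184 0.035 0 0 0 0 1" --pt "0 0 0 0 0 0 1" --pt "0 0 0 0 0 0 1"

```text
time: 11.45
tcp_pos: [0.5719, -0.0187, 0.2157]
orientation: [-0.001, 0.753, 0.658, -0.001]
wrist_force: [-0.3, -0.6, -3.5]
opening: 0.0376
gripper_force: 41.7
```

Run:
```python
from h import *
P=par("wrist"); im=ctrl.grab_frame("wrist")[:,:,::-1]; cv2.imwrite("pics/w4.png",im)
np.save("w4.npy",np.array(P,dtype=object),allow_pickle=True)
t=tool(); print(t[:2], proj(P,[[.581,.042,.038],[.581,.042,.095],[t[0][0],t[0][1],t[0][2]+.0146]]))
```

```text
(array([ 0.57170703, -0.01968383,  0.21582341]), np.float64(-7.862528022078304)) [[320.14598057 156.66533045]
 [320.50253386 157.76367243]
 [319.85368218 343.52010671]]
```

View pics/w4.png

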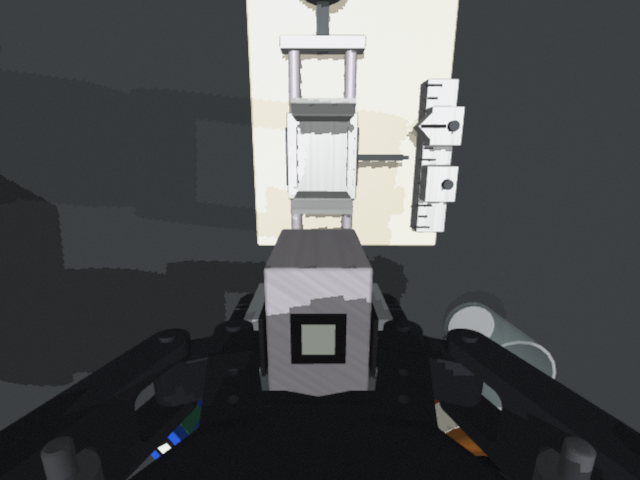

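The held block's stopper is at (319,339). The cradle is almost straight below the camera, centred at about (322,156), with walls at rows ~105 and ~205. The pointer tip is at (407,157) and the rider's point at (418,126).

Run:
```python
from h import *
P=np.load("w4.npy",allow_pickle=True); g=cv2.cvtColor(cv2.imread("pics/w4.png"),6).astype(int)
print("rows 92-120",list(g[92:120,305:340].mean(1).astype(int)))
print("rows 188-220",list(g[188:220,305:340].mean(1).astype(int)))
print("cols 280-370",list(g[150:175,280:370].mean(0).astype(int)))
X=np.array([np.cos(np.radians(-8)),np.sin(np.radians(-8))]);Y=np.array([-X[1],X[0]])
tip=cast(P,(407.5,157.5),.042)[0,:2]; mk=cast(P,(418,126),.057)[0,:2]
print("tip",tip,"cradle from tip",tip-.073*X,"mark",mk,"dy",(mk-tip)@Y,"dx",(mk-tip)@X)
for u,v in((290,40),(294,235)): print(cast(P,(u,v),.05))
print("block top ctr",cast(P,(319,339),.2158+.0146))
```

```text
rows 92-120 [np.int64(239), np.int64(239), np.int64(238), np.int64(239), np.int64(239), np.int64(235), np.int64(224), np.int64(215), np.int64(211), np.int64(206), np.int64(192), np.int64(151), np.int64(109), np.int64(108), np.int64(112), np.int64(114), np.int64(113), np.int64(114), np.int64(114), np.int64(112), np.int64(113), np.int64(115), np.int64(126), np.int64(119), np.int64(87), np.int64(74), np.int64(74), np.int64(74)]
rows 188-220 [np.int64(225), np.int64(225), np.int64(217), np.int64(165), np.int64(100), np.int64(100), np.int64(100), np.int64(101), np.int64(101), np.int64(110), np.int64(150), np.int64(171), np.int64(162), np.int64(159), np.int64(160), np.int64(161), np.int64(161), np.int64(161), np.int64(160), np.int64(159), np.int64(158), np.int64(164), np.int64(170), np.int64(172), np.int64(172), np.int64(168), np.int64(155), np.int64(146), np.int64(165), np.int64(207), np.int64(227), np.int64(228)]
cols 280-370 [np.int64(239), np.int64(239), np.int64(239), np.int64(239), np.int64(239), np.int64(230), np.int64(168), np.int64(147), np.int64(224), np.int64(239), np.int64(239)
[... 763 characters left out ...]
9), np.int64(229), np.int64(229), np.int64(229), np.int64(229), np.int64(203), np.int64(194), np.int64(225), np.int64(235), np.int64(235), np.int64(235), np.int64(235), np.int64(228), np.int64(229), np.int64(227), np.int64(165), np.int64(111), np.int64(159), np.int64(179), np.int64(180), np.int64(180), np.int64(178), np.int64(176), np.int64(176), np.int64(175), np.int64(177), np.int64(178), np.int64(178), np.int64(178)]
tip [0.65415866 0.03133966] cradle from tip [0.58186909 0.04149929] mark [0.66021869 0.05495831] dy 0.024232193353866057 dx 0.0027139730738592427
[[0.56981232 0.13024424 0.05      ]]
[[ 0.54942262 -0.02052357  0.05      ]]
block top ctr [[ 0.57164681 -0.01785935  0.2304    ]]
```

Request:
servo_tool --pt "0.005 0.03 0 0 0 0 1" --pt "0.005 0.031 0 0 0 0 1" --pt "0 0 0 0 0 0 1" --pt "0 0 -0.03 0 0 0 1" --pt "0 0 -0.03 0 0 0 1" --pt "0 0 -0.01 0 0 0 1" --pt "0 0 -0.008 0 0 0 1" --pt "0 0 -0.008 0 0 0 1" --pt "0 0 -0.008 0 0 0 1" --pt "0 0 0 0 0 0 1" --pt "0 0 0 0 0 0 1"

```text
time: 12.6
tcp_pos: [0.5827, 0.0411, 0.1229]
orientation: [0.0, 0.754, 0.657, 0.0]
wrist_force: [0.0, -0.4, -4.0]
opening: 0.0374
gripper_force: 41.4
```

Run:
```python
from h import *
print(tool()[:2],ctrl.read_state()["wrist_force"],ctrl.read_state()["wrist_torque"])
```

```text
(array([0.5827045 , 0.04113984, 0.12292535]), np.float64(-7.920963801023499)) [ 0.04299069 -0.41036476 -4.03485407] [0.01053658 0.02081347 0.0259783 ]
```

The block is past the flare with no side force, so I'll lower it further.

Request:
servo_tool --pt "-0.0005 0 -0.01 0 0 0 1" --pt "0 0 -0.01 0 0 0 1" --pt "0 0 -0.008 0 0 0 1" --pt "0 0 -0.004 0 0 0 1" --pt "0 0 -0.003 0 0 0 1" --pt "0 0 0 0 0 0 1" --pt "0 0 0 0 0 0 1"

```text
time: 13.3
tcp_pos: [0.5821, 0.0412, 0.0877]
orientation: [0.0, 0.754, 0.657, 0.0]
wrist_force: [-0.9, -0.1, -4.0]
opening: 0.0376
gripper_force: 41.6
```

Request:
servo_tool --pt "0 0 -0.0015 0 0 0 1" --pt "0 0 -0.001 0 0 0 1" --pt "0 0 0 0 0 0 1" --pt "0 0 0 0 0 0 1"

```text
time: 13.7
tcp_pos: [0.5823, 0.0412, 0.0858]
orientation: [0.0, 0.754, 0.657, 0.0]
wrist_force: [-2.4, -0.2, 3.5]
opening: 0.0374
gripper_force: 42.3
```

The block is seated. I'll release it, rise and move over the knob, yawed about −43°.

Request:
servo_tool --pt "0 0 0 0 0 0 0" --pt "0 0 0 0 0 0 0" --pt "0 0 0 0 0 0 0" --pt "0 0 0 0 0 0 0" --pt "0 0 0 0 0 0 0" --pt "0 0 0.02 0 0 0 0" --pt "0 0 0.045 0 0 0 0" --pt "0 0 0.045 0 0 0 0" --pt "0.0049 0.0368 0 0 0 -7 0" --pt "0.0048 0.0368 0 0 0 -7 0" --pt "0.0048 0.0368 0 0 0 -7 0" --pt "0.0048 0.0367 0 0 0 -7 0" --pt "0 0 0 0 0 -7 0" --pt "0 0 0 0 0 0 0" --pt "0 0 0 0 0 0 0" --newtons 60

```text
time: 15.2
tcp_pos: [0.6011, 0.188, 0.1948]
orientation: [0.0, 0.916, 0.401, -0.0]
wrist_force: [-0.4, -0.6, 0.2]
opening: 0.0853
gripper_force: 0.0
```

Run:
```python
from h import *
P=par("wrist"); w=ctrl.grab_frame("wrist")[:,:,::-1]; s=ctrl.grab_frame("side")[:,:,::-1]; tp=ctrl.grab_frame("top")[:,:,::-1]
cv2.imwrite("pics/w5.png",w)
np.save("w5.npy",np.array(P,dtype=object),allow_pickle=True)
a=cv2.resize(s[170:270,260:400],(560,400),interpolation=cv2.INTER_CUBIC)
v=np.zeros((600,800,3),np.uint8); v[:360,:480]=cv2.resize(w,(480,360)); v[360:600,:336]=cv2.resize(a,(336,240)); v[360:600,400:734]=cv2.resize(tp[170:285,190:350],(334,240)); cv2.imwrite("pics/c5.png",v)
print(tool()[:2],proj(P,[.6016,.1883,.071]))
```

```text
(array([0.6012556 , 0.18739053, 0.19504945]), np.float64(-42.885202225921006)) [[319.08585403 240.61082466]]
```

View pics/c5.png

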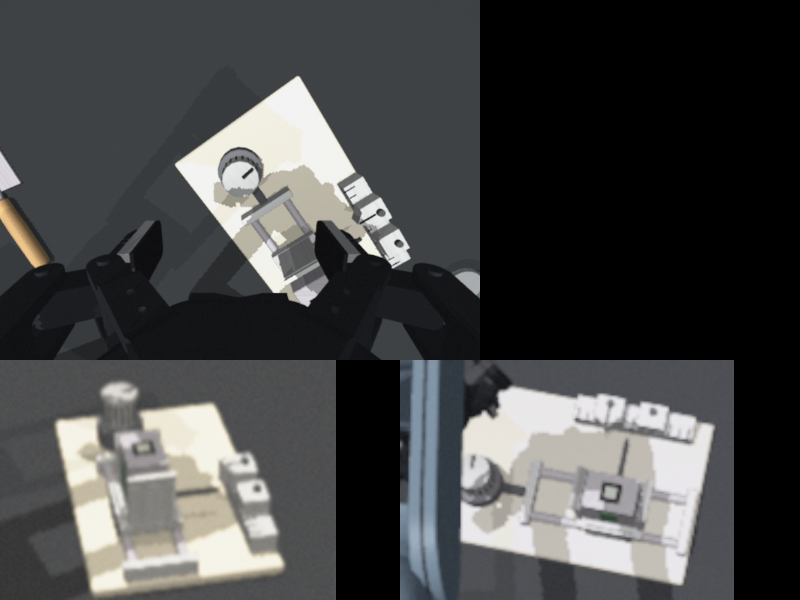

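The block sits between the walls, and the wrist view shows the knob at about (320,236) in full-frame pixels. I'll refine the knob centre.

Run:
```python
from h import *
P=np.load("w5.npy",allow_pickle=True); g=cv2.cvtColor(cv2.imread("pics/w5.png"),6)
s=np.zeros_like(g); s[190:275,285:355]=(g[190:275,285:355]>185)*255
c=[k for k in cv2.findContours(s,0,2)[0] if cv2.contourArea(k)>150]
for k in c: print(cv2.contourArea(k),cv2.minEnclosingCircle(cv2.convexHull(k)),cv2.boundingRect(k))
H=cv2.HoughCircles(cv2.GaussianBlur(g[180:285,275:365],(3,3),0),cv2.HOUGH_GRADIENT,1,20,param1=120,param2=12,minRadius=22,maxRadius=36); print(H+np.array([275,180,0]) if H is not None else None)
for uv in((320,236),): print(cast(P,uv,.071))
```

```text
1377.5 ((320.1576232910156, 238.75135803222656), 24.121797561645508) (297, 215, 48, 39)
1119.5 ((319.5, 222.0), 47.05591583251953) (285, 190, 70, 65)
[[[320.5        226.5         29.89999962]
  [322.5        247.5         32.09999847]]]
[[0.60451903 0.19045483 0.071     ]]
```

Request:
servo_tool --pt "0.0008 0.001 -0.04 0 0 0 0" --pt "0 0 -0.04 0 0 0 0" --pt "0 0 -0.03 0 0 0 0" --pt "0 0 -0.015 0 0 0 0" --pt "0 0 -0.009 0 0 0 0" --pt "0 0 0 0 0 0 0" --pt "0 0 0 0 0 0 1" --pt "0 0 0 0 0 0 1" --pt "0 0 0 0 0 0 1" --pt "0 0 0 0 0 0 1" --pt "0 0 0 0 0 0 1" --pt "0 0 0 0 0 0 1" --pt "0 0 0 0 0 0 1" --pt "0 0 0 0 0 0 1" --pt "0 0 0 0 0 0 1" --newtons 60

```text
time: 16.85
tcp_pos: [0.6038, 0.1886, 0.063]
orientation: [0.001, 0.917, 0.399, 0.002]
wrist_force: [1.1, -3.5, 6.3]
opening: 0.0366
gripper_force: 59.8
```

Gripped. I'll turn 70° counterclockwise in small steps.

Request:
servo_tool --pt "0 0 0 0 0 5 1" --pt "0 0 0 0 0 5 1" --pt "0 0 0 0 0 5 1" --pt "0 0 0 0 0 5 1" --pt "0 0 0 0 0 5 1" --pt "0 0 0 0 0 5 1" --pt "0 0 0 0 0 5 1" --pt "0 0 0 0 0 5 1" --pt "0 0 0 0 0 5 1" --pt "0 0 0 0 0 5 1" --pt "0 0 0 0 0 5 1" --pt "0 0 0 0 0 5 1" --pt "0 0 0 0 0 5 1" --pt "0 0 0 0 0 5 1" --pt "0 0 0 0 0 0 1" --pt "0 0 0 0 0 0 1"

```text
time: 18.45
tcp_pos: [0.6034, 0.1886, 0.063]
orientation: [0.002, 0.522, 0.853, 0.001]
wrist_force: [0.3, -2.8, 6.2]
opening: 0.0362
gripper_force: 60.0
```

Run:
```python
from h import *
w=ctrl.grab_frame("wrist")[:,:,::-1]; s=ctrl.grab_frame("side")[:,:,::-1]
v=np.zeros((600,800,3),np.uint8); v[:240,:320]=cv2.resize(w,(320,240)); v[:480,330:800]=cv2.resize(s[175:271,285:379],(470,480),interpolation=cv2.INTER_CUBIC); cv2.imwrite("pics/c6.png",v)
cv2.imwrite("pics/s6.png",s)
P=par("side"); print(tool()[:2])
```

```text
(array([0.60344177, 0.18860456, 0.06299223]), np.float64(27.115665133029513))
```

View pics/c6.png

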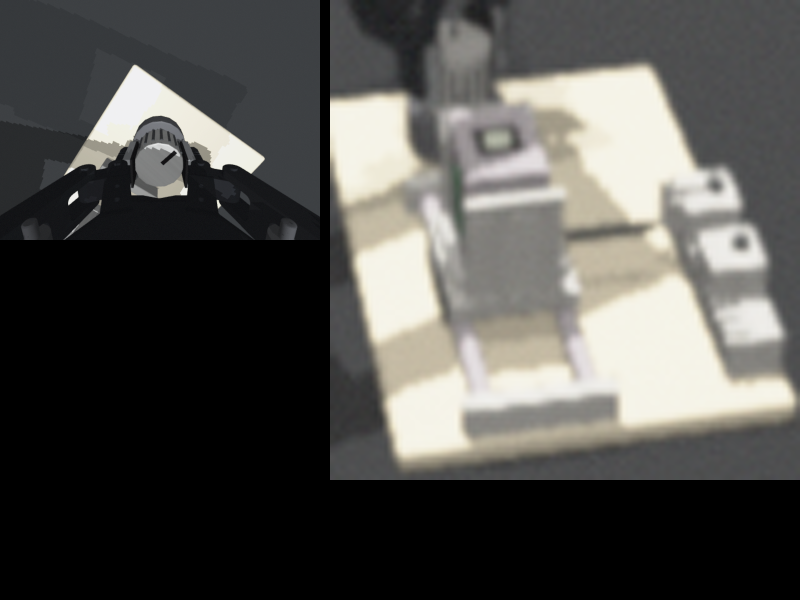

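The side view shows the pointer closing on the pointed rider. About 9.5 mm (45°) remains, so I'll turn on, release partly, rise and look from above.

Request:
servo_tool --pt "0 0 0 0 0 5 1" --pt "0 0 0 0 0 5 1" --pt "0 0 0 0 0 5 1" --pt "0 0 0 0 0 5 1" --pt "0 0 0 0 0 5 1" --pt "0 0 0 0 0 5 1" --pt "0 0 0 0 0 5 1" --pt "0 0 0 0 0 5 1" --pt "0 0 0 0 0 5 1" --pt "0 0 0 0 0 0 1" --pt "0 0 0 0 0 0 1" --pt "0 0 0 0 0 0 1" --pt "0 0 0 0 0 0 1"

```text
time: 19.85
tcp_pos: [0.6032, 0.1884, 0.063]
orientation: [0.002, 0.155, 0.988, -0.0]
wrist_force: [0.3, -4.6, 7.2]
opening: 0.0365
gripper_force: 60.1
```

Request:
servo_tool --pt "0 0 0 0 0 0 0.4" --pt "0 0 0 0 0 0 0.4" --pt "0 0 0 0 0 0 0.4" --pt "0 0 0 0 0 0 0.4" --pt "0 0 0.02 0 0 0 0.4" --pt "0 0 0.03 0 0 0 0.4" --pt "0 0 0.04 0 0 0 0.4" --pt "0 0 0.017 0 0 0 0.4" --pt "0.0292 -0.0385 0 0 0 0 0.4" --pt "0.0292 -0.0385 0 0 0 0 0.2" --pt "0.0292 -0.0385 0 0 0 0 0" --pt "0.0292 -0.0385 0 0 0 0 0" --pt "0 0 0 0 0 0 0" --pt "0 0 0 0 0 0 0" --pt "0 0 0 0 0 0 0"

```text
time: 21.35
tcp_pos: [0.718, 0.0364, 0.1675]
orientation: [-0.001, 0.155, 0.988, 0.0]
wrist_force: [-0.1, -0.2, -0.5]
opening: 0.0853
gripper_force: 0.0
```

Run:
```python
from h import *
P=par("wrist"); im=ctrl.grab_frame("wrist")[:,:,::-1]; cv2.imwrite("pics/w7.png",im)
np.save("w7.npy",np.array(P,dtype=object),allow_pickle=True)
p=proj(P,[[.6575,.055,.042],[.661,.055,.057]]); print(tool()[:2],p)
u,v=p[0].astype(int); u=min(max(u,80),560); v=min(max(v,60),420); print(u-80,v-60)
cv2.imwrite("pics/w7c.png",cv2.resize(im[v-60:v+60,u-80:u+80],(800,600),interpolation=cv2.INTER_CUBIC))
```

```text
(array([0.71799241, 0.03677524, 0.16786855]), np.float64(72.15238019260492)) [[316.9176692  156.44752167]
 [318.49717721 161.84174379]]
236 96
```

View pics/w7c.png

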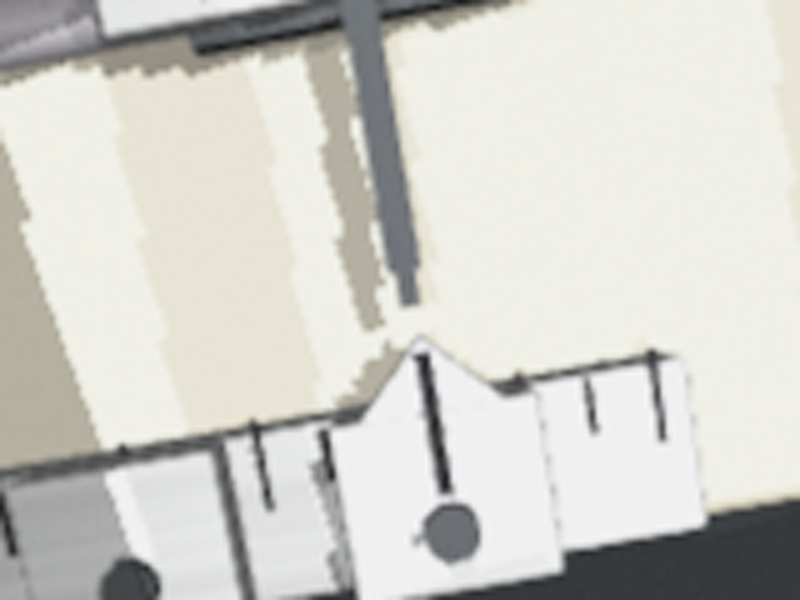

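The pointer tip is at crop (408,304) and the rider's point at (421,338), so they are nearly aligned. I'll compute the offset.

Run:
```python
from h import *
P=np.load("w7.npy",allow_pickle=True)
f=lambda u,v:((u+.5)/5-.5+236,(v+.5)/5-.5+96)
c=lambda u,v,z:cast(P,f(u,v),z)[0,:2]*1000
a=c(421,352,.057);b=c(445,492,.057);X=(b-a)/np.linalg.norm(b-a)
X2=np.array([np.cos(np.radians(-8)),np.sin(np.radians(-8))])
t=c(408,304,.042);m=c(421,338,.057)
for x in(X,X2):
    Y=np.array([-x[1],x[0]]); print(np.degrees(np.arctan2(x[1],x[0])),"dx,dy",(m-t)@x,(m-t)@Y)
```

```text
-7.8710279116925514 dx,dy 4.487883816851596 0.9815858567961535
-8.0 dx,dy 4.485662911215451 0.9916855321959753
```

The offset is about 1.0 mm, inside the 2.5 mm tolerance. The block is seated and nothing is being touched, so I'll hand in.

```bash
python3 -c "
from station import ctrl
print(ctrl.hand_in())"
```

```text
the job is handed in; nothing more can be done
None
```

I handed the job in with the cell block seated in the carriage, the pointer about 1 mm from the mark by the camera (tolerance 2.5 mm), and everything released; no verdict came back.

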